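# Release the screw carousel brake, bring the red-lidded jar to the front, hold it

### The job

The screw-jar carousel is parked with its hand brake on. First let the brake off by pressing the red release button until the lever drops right down, without forcing the carousel round against the brake; then turn the carousel by the wooden bar handle on top until the jar with the red lid stands squarely behind the brass pointer at the front. Finish while still gripping that bar handle and holding the carousel still there (do not let go), so that I can unscrew the tight lid, and do not disturb the tape measure, mug and wood offcut standing round it.

Things in the scene. Friction and masses are not known exactly. Their poses are not given: they have to be found in the camera images.
- button_top (a point): Centre of the top of the red round release button (24 mm across) on the hand brake's pawl, 75 mm above the worktop, 165 mm left of and 53 mm behind the carousel's axis. Press it straight down with closed fingers: 2 N starts it, about 5 N takes it to its stop 7 mm down; from 4 mm on the pawl is out and the lever drops by itself in about 0.5 s. Let up sooner, it catches a later tooth.
- brake_lever (a joint): Hinge of the brake lever (steel, black grip, 125 mm long, pointing to the front): about 0 (to 0.05) = brake on, lever raised 38 degrees, caught in the ratchet; 0.50 rad = brake off, lever down almost level, where it stays. While on, a rubber shoe presses up on the carousel's plate and only more than 1 N m would drag it round; when off the carousel runs free.
- carousel: The carousel: round wooden plate 224 mm across with five glass screw jars, post and bar handle, about 1.2 kg. Origin on its vertical turning axis at worktop height, z up; the red-lidded jar lies on its -x side, so that its x axis agrees with that of front_mark when the jar is at the pointer. Turns without stops for more than a turn either way on a ball bearing (friction about 0.04 N m).
- handle_grip (a point): Centre of the dark wooden bar handle on the carousel's post, on its turning axis, 163 mm above the worktop. The bar is level, 84 mm long, 20 wide, 26 high; this frame's x axis runs along the bar (red-lidded jar on the -x side), z up; it turns with the carousel. Grip across the 20 mm from above. The jar lids round it are 29 mm lower than this point; the post under the bar is 16 mm thick.
- red_lid (a point): Centre of the top of the red lid (49 mm across) of the marked glass jar, 134 mm above the worktop, 78 mm from the carousel's axis. Five jars are fixed in the carousel 72 degrees apart; the four others have plain metal lids.
- front_mark (a point): Point fixed to the base where the centre of the red lid's top lies when that jar stands squarely behind the brass pointer: 78 mm from the axis towards the pointer, 134 mm above the worktop. Its x axis points from the pointer to the carousel's axis, z up. The base does not move; its round board is 234 mm across.
- tape: Yellow tape measure standing on the worktop, 36 x 99 x 66 mm, origin at the centre of its underside. Leave alone.
- mug: Blue and white mug, 78 mm across and 92 mm high with a handle, origin at the centre of its underside. Leave alone.
- pad: Wooden offcut, 48 x 75 x 30 mm, origin at the centre of its underside. Leave alone.

How it is judged:
By the outcome, as a careful person would: the job done as asked, in the order asked, and still so for the second after the job is handed in, while the arm keeps its last pose, push and grip.
It also fails if it takes over 42 s, if anything falls off the work surface, if the arm or the gripper's body presses on something with over 40 N, if the wrist force passes 120 N, or if a joint passes its speed limit or range.

### The arm

A 6-joint arm with a two-finger parallel gripper is mounted at the origin on the work surface; the furniture and walls round the work are solid. World frame = base frame: x ahead of the robot, y to its left, z up, the work surface at z = 0. Lengths are in mm, angles in rad, forces in N, time in s.
With the tool pointing down it reaches from about 400 to 925 mm from the base axis. Payload 3.4 kg.
Tool frame: the origin (TCP) lies midway between the tips of the shut fingers; the grasp point (between the pads) lies 19 mm behind it; z points along the fingers, y is the line along which they close (so a half turn about z gives the same grasp; the last joint's range is limited). The gripper opens to 85 mm and grips with 20 to 120 N. Pads are 22 mm wide; open, the fingers measure 114 mm over their backs; the gripper's body (76 mm by 85 mm) begins 54 mm behind the grasp point. The pads swing forward as they close: fully open they stand 13 mm farther back than shut.
Start: joints at [-1.21, 0.307, 1.506, -0, 1.328, -0.073], TCP at [242.184, -521.515, 231.305] pointing down, gripper open.
Joint ranges: [-3.12, 3.12], [-1.05, 2.28], [0.14, 2.33], [-1.42, 4.57], [0.1, 2.73], [-2.68, 2.68]. Speed limits (rad/s): [2.57, 2.57, 3.14, 3.14, 3.14, 3.14].

### API

Orientations are given as a unit quaternion [w, x, y, z].
In Python, from rig import r gives the robot as it stands. The module is installed in compiled form; this text tells all that it offers.
- The arm moves only by the tool move_arm, never from a script. Its argument "increments" is a list that holds one entry, the list of rows, each a list of 4 numbers: the shift along the tool's x, y, z scaled (see below), then the turn about the tool's z scaled (see below). In form: [[[x, y, z, roll], ...]]. A call has 1 to 12 rows; each row is the pose to reach, as a shift and turn from the pose commanded when the call began, along the tool's axes at that moment, turning the shorter way round; what a row does not reach only later rows make up. The controller multiplies each number of a shift by 0.1 m and each number of a turn by 360 degrees. A row lasts 1/8 s, in which the tool goes at most 62.5 mm and 10.7 degrees, less where a joint would pass 70% of its speed; a pose out of reach is approached as far as the arm can. A call with a number of a shift or a turn outside -1 to 1 is refused whole. A call with a gripper value outside its range is refused whole. "hand" is the opening, from 0 (shut) to 1 (fully open), set as the call begins (left out, the last holds). The fingers move at their own pace and stop on an object; "grip_force" is the grip in N (left out, the last holds). Time passes only in rows, so rows that repeat a pose let the fingers close. It gives the time, the measured TCP pose, the force, the opening and the grip force at its end, in the units of the state.
- r.sense(): the state, without advancing time (a new reading comes with each control period).
- r.read_camera(name): name is "scene" or "top" or "wrist"; returns the picture (420x560x3 uint8, red, green, blue); there is no depth.
- r.calibration(name): a dict with "fx", "fy", "cx", "cy" (pixels), "rvec" (rotation vector, rad) and "tvec" (3), from world to camera coordinates, as OpenCV has them. Camera axes: x right, y down, z forward; pixel columns grow to the right and rows downward; lengths in mm; the calibration is good to about 2 mm. A picture is of the moment at which its call begins: read the wrist's pose just before it. calibration takes no time and is no camera call; for the wrist camera it gives the pose at the moment of the call.
- r.sign_off(): hands the job in; it is judged then, once.
The state is a dict: "time": time; "q": joint angles; "joint_velocities": joint speeds; "joint_torque": joint torques, N m; "tool_pos": TCP position; "ee_rot": TCP orientation; "contact_force": force on the tool from outside, world axes, zero at the start; "moment": the same for the moment, N m; "finger_gap": finger opening in mm; "gripper_force": force on a finger pad.
Only numpy, scipy, OpenCV 4.12 (cv2) and the standard library are available. Lean on these libraries where they do the work, as an engineer would, in place of code of your own. Each camera call takes 0.05 s, during which the arm holds its last target. There are 200 camera calls.

## Working session

There is one attempt and no reset: what is moved stays moved. The work goes in short steps, Python scripts to look and compute and a tool call to move; the robot and the scene stay as the last step left them, time stands still between calls to the robot, and variables do not carry over. Pictures are saved under pics/ and viewed, at most 10 in all, crops included, and the job is handed in when it is done.

Besides the shell and the picture viewer there is one more tool, called after "Request:" by a JSON object that holds its "api" and its "payload". move_arm: Moves the arm, as the interface text tells. Its arguments: {"type":"object","properties":{"increments":{"type":"array","items":{"type":"array","items":{"type":"array","items":{"type":"number"}}}},"hand":{"type":"number"},"grip_force":{"type":"number"}},"required":["increments"]}

```bash
mkdir -p pics; cat > h.py <<'E'
import numpy as np, cv2
from rig import r
def snap(n,f):
    c=r.calibration(n); im=np.array(r.read_camera(n)); cv2.imwrite(f'pics/{f}.png',im[:,:,::-1]); return c,im
def ray(c,u,v,z):
    R=cv2.Rodrigues(np.array(c['rvec'],float))[0]; t=np.array(c['tvec'],float).ravel()
    o=-R.T@t; d=R.T@np.array([(u-c['cx'])/c['fx'],(v-c['cy'])/c['fy'],1]); return o+d*(z-o[2])/d[2]
def red(im):
    h=cv2.cvtColor(im,cv2.COLOR_RGB2HSV); m=(((h[...,0]<8)|(h[...,0]>172))&(h[...,1]>140)&(h[...,2]>70)).astype(np.uint8)
    n,l,s,ce=cv2.connectedComponentsWithStats(m)
    return [(s[i].tolist(),ce[i].round(1).tolist()) for i in range(1,n) if s[i,4]>25]
E
python3 - <<'E'
from h import *
for n in('top','scene'):
    c,im=snap(n,n+'0')
    print(n,[(a,b,ray(c,*b,134).round(),ray(c,*b,75).round()) for a,b in red(im)])
a=cv2.imread('pics/top0.png');b=cv2.imread('pics/scene0.png')
s=r.sense();print(s['tool_pos'],s['ee_rot'],s['time'],s['contact_force'])
E
```

```text
top [([221, 156, 19, 19, 278], [230.2, 164.8], array([564., -28., 134.]), array([575., -22.,  75.])), ([183, 169, 9, 8, 56], [187.4, 172.3], array([546.,  81., 134.]), array([556.,  93.,  75.]))]
scene [([253, 172, 12, 12, 95], [258.5, 177.7], array([561., -46., 134.]), array([649.,  39.,  75.]))]
[ 241.97095884 -520.90980688  230.46982428] [-9.32508594e-04  9.76457264e-01  2.15708893e-01 -1.25383569e-04] 0.1 [-0.3657247  -0.53128736 -0.74816939]
```

View pics/top0.png

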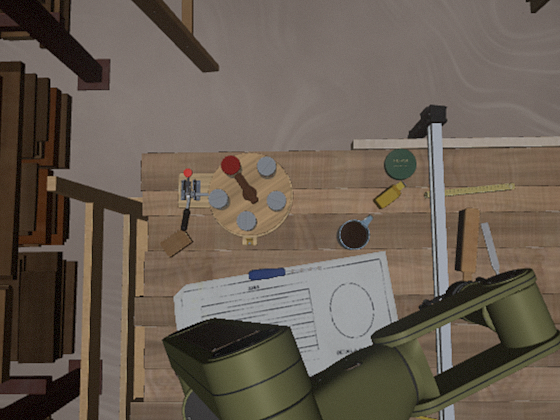

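View pics/scene0.png

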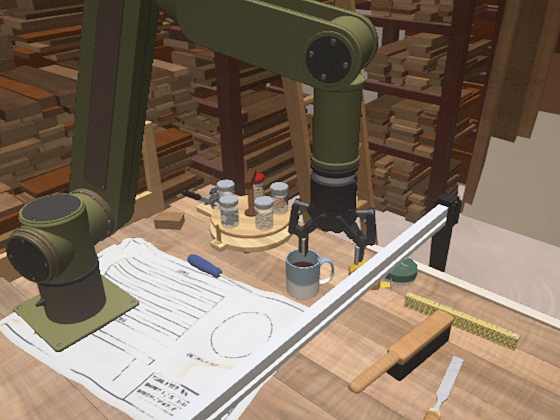

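The top view shows the carousel centre at about (251,196), the red lid at (230,165), the button at (187,172), the brass pointer at (250,240), the mug at (354,233), the tape at (389,194) and the offcut at (177,243). A raised beam (column ~437) runs between the arm and the carousel, so I need its height.

```bash
python3 - <<'E'
from h import *
ct=r.calibration('top');cs=r.calibration('scene')
def P(c):
    return np.array([[c['fx'],0,c['cx']],[0,c['fy'],c['cy']],[0,0,1.]])@np.c_[cv2.Rodrigues(np.array(c['rvec'],float))[0],np.array(c['tvec'],float).ravel()]
def pr(c,X): x=P(c)@np.r_[X,1]; return (x[:2]/x[2]).round(1)
def tri(a,b):
    X=cv2.triangulatePoints(P(ct),P(cs),np.float64(a).reshape(2,1),np.float64(b).reshape(2,1)).ravel();X=X[:3]/X[3];return X.round(),pr(ct,X),pr(cs,X)
print('post',tri((432,112),(452,200)))
print('post2',tri((437,126),(437,215)))
for z in (0,150,250,350):print(z,[ray(ct,436,v,z).round() for v in (112,200,290,400)])
print('tcp',pr(ct,[242,-521,231]),pr(cs,[242,-521,231]))
print('lid',tri((230.2,164.8),(258.5,177.7)))
for n,u,v,z in(('handle',253,188,176),('ptr',250,241,25),('mug',354,233,92),('tape',389,194,66),('pad',177,243,30),('btn',187.4,172.3,75)):print(n,ray(ct,u,v,z).round())
im=cv2.imread('pics/top0.png');cv2.imwrite('pics/c1.png',cv2.resize(im[140:260,150:310],None,fx=5,fy=5,interpolation=cv2.INTER_CUBIC))
# plate ellipse
E
```

```text
post (array([ 686., -538.,  178.]), array([434.9, 109.9]), array([448.8, 201. ]))
post2 (array([ 645., -539.,  162.]), array([434.3, 128.1]), array([440.3, 214. ]))
0 [array([ 732., -595.,    0.]), array([ 482., -585.,    0.]), array([ 236., -575.,    0.]), array([ -53., -562.,    0.])]
150 [array([ 689., -549.,  150.]), array([ 466., -540.,  150.]), array([ 247., -531.,  150.]), array([ -11., -520.,  150.])]
250 [array([ 660., -518.,  250.]), array([ 456., -510.,  250.]), array([ 254., -501.,  250.]), array([  17., -491.,  250.])]
350 [array([ 632., -487.,  350.]), array([ 445., -480.,  350.]), array([ 261., -472.,  350.]), array([  45., -463.,  350.])]
tcp [442.5 294.7] [330. 264.]
lid (array([569., -31., 126.]), array([231.6, 163.3]), array([256.9, 177.9]))
handle [498. -89. 176.]
ptr [373. -70.  25.]
mug [ 389. -344.   92.]
tape [ 493. -442.   66.]
pad [369. 128.  30.]
btn [556.  93.  75.]
```

View pics/c1.png

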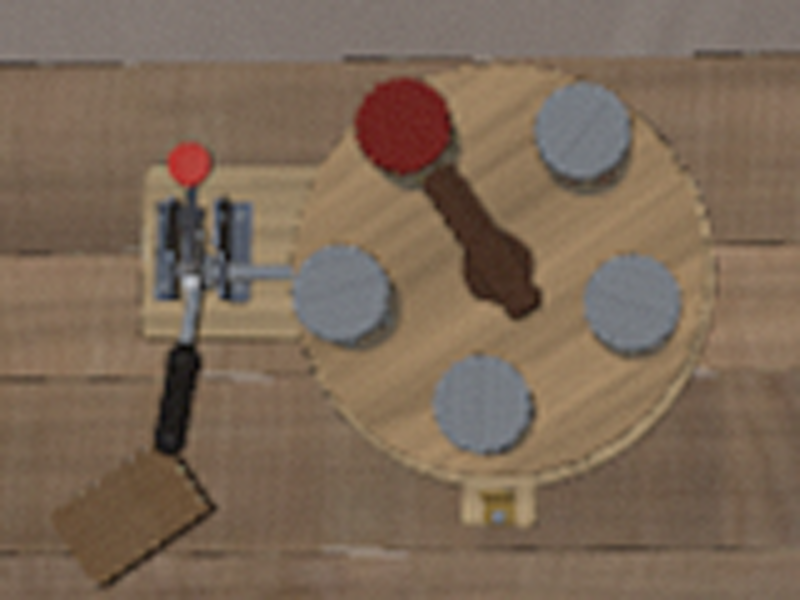

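The crop shows all five lids, the bar pointing at the red lid (rear left), the pointer at crop (498,505), the button at (190,163), and the offcut just in front of the lever tip. Next I'll fit the axis.

```bash
cat >> h.py <<'E'
def tomove(x,y,z,yaw_deg=None):
    s=r.sense();from scipy.spatial.transform import Rotation as Ro
    w=s['ee_rot'];R=Ro.from_quat([w[1],w[2],w[3],w[0]]).as_matrix()
    d=R.T@(np.array([x,y,z])-s['tool_pos'])/100
    cur=np.degrees(np.arctan2(R[1,0],R[0,0]))
    print('yaw',cur.round(2),'pos',np.round(s['tool_pos'],1),'move',d.round(3),'roll/360',None if yaw_deg is None else round(-(yaw_deg-cur)/360,4))
E
python3 - <<'E'
from h import *
ct=r.calibration('top')
L=np.array([(404,126),(584,132),(632,304),(484,404),(342,294)])/5.+[150,140]
p=np.array([ray(ct,u-.4,v-.4,134)[:2] for u,v in L]); c=p.mean(0);print('axis',c,np.linalg.norm(p-c,axis=1))
a=np.degrees(np.arctan2(*(p-c)[:,::-1].T));print('angles',a, 'red~',((a[0]+ (a-72*np.round((a-a[0])/72)).mean()-a[0])))
b=np.array([ray(ct,187.4,172.3,75)[:2]])[0]; d=b-c;print('btn',b,d,np.hypot(*d),np.hypot(165,53))
# expected local: front=-x', left=+y'
yaw=np.degrees(np.arctan2(d[1],d[0])-np.arctan2(165,53));print('base yaw (pointer->axis) from btn',yaw)
for z in(20,30):
  q=ray(ct,150+498/5,140+500/5,z)[:2];print('from ptr',np.degrees(np.arctan2(*(c-q)[::-1])))
tomove(b[0],b[1],200,30); print(r.sense()['joint_torque'][:2])
E
```

```text
axis [499.13000542 -72.09359127] [77.9976933  77.67426856 77.18061121 77.3407755  77.45586269]
angles [  33.61371118  -38.65474492 -110.90621595  177.90855989  105.56433247] red~ 33.5051285342753
btn [556.09229414  92.53829978] [ 56.96228872 164.63189105] 174.20781235551766 173.3032025093593
base yaw (pointer->axis) from btn -1.2778648322450172
from ptr -1.4411879485001882
from ptr -1.1060942494468027
yaw 24.91 pos [ 242.  -520.9  230.5] move [ 5.433 -4.24   0.314] roll/360 -0.0141
[-2.22586268e-04 -4.58528030e+01]
```

Request:
{"api": "move_arm", "payload": {"increments": [[[0.5,-0.4,0,0],[1,-0.78,0,0],[1,-0.78,0,0]]], "hand": 0, "grip_force": 30}}

```text
time: 0.48
tool_pos: [300.7, -404.2, 230.8]
ee_rot: [-0.002, 0.976, 0.218, 0.0]
contact_force: [-0.4, -0.6, -0.2]
finger_gap: 32.0
gripper_force: 0.0
```

Request:
{"api": "move_arm", "payload": {"increments": [[[0.5,-0.4,0,0],[1,-0.78,0,0],[1,-0.78,0,0]]]}}

```text
time: 0.85
tool_pos: [358.7, -292.8, 231.1]
ee_rot: [-0.001, 0.976, 0.218, 0.0]
contact_force: [0.1, -0.2, 0.0]
finger_gap: 0.2
gripper_force: 0.0
```

Request:
{"api": "move_arm", "payload": {"increments": [[[0.5,-0.4,0,0],[1,-0.78,0,0],[1,-0.78,0,0]]]}}

```text
time: 1.23
tool_pos: [417.1, -181.1, 231.2]
ee_rot: [-0.0, 0.976, 0.218, 0.0]
contact_force: [-0.0, -1.1, 0.8]
finger_gap: 0.3
gripper_force: 0.0
```

Request:
{"api": "move_arm", "payload": {"increments": [[[0.5,-0.4,0,0],[1,-0.78,0,0],[1,-0.78,0,0]]]}}

```text
time: 1.6
tool_pos: [475.5, -69.1, 231.2]
ee_rot: [0.0, 0.976, 0.218, 0.0]
contact_force: [0.2, 0.1, 0.3]
finger_gap: -0.1
gripper_force: 0.0
```

Request:
{"api": "move_arm", "payload": {"increments": [[[0.5,-0.4,0,0],[1,-0.78,0,0],[1,-0.78,0,0],[1,-0.78,0,0]]]}}

```text
time: 2.1
tool_pos: [531.2, 40.5, 230.8]
ee_rot: [0.001, 0.977, 0.215, -0.001]
contact_force: [-0.0, -1.3, 0.3]
finger_gap: -0.2
gripper_force: 0.0
```

```bash
python3 - <<'E'
from h import *
tomove(556,92.5,150,25)
c,im=snap('wrist','w1')
print([(a,b,ray(c,*b,134).round(1),ray(c,*b,75).round(1)) for a,b in red(im)]);s=r.sense();print(s['time'],s['finger_gap'],s['contact_force'])
E
```

```text
yaw 24.86 pos [531.2  40.5 230.8] move [ 0.445 -0.368  0.807] roll/360 -0.0004
[([225, 133, 27, 27, 496], [237.1, 147.1], array([562.8,  87.8, 134. ]), array([555.6,  92.3,  75. ])), ([351, 177, 68, 66, 3458], [384.5, 210.1], array([566.3, -26.4, 134. ]), array([559.8, -50. ,  75. ]))]
2.15 -0.3933607964490206 [-0.31552495 -0.31171921  0.61436083]
```

View pics/w1.png

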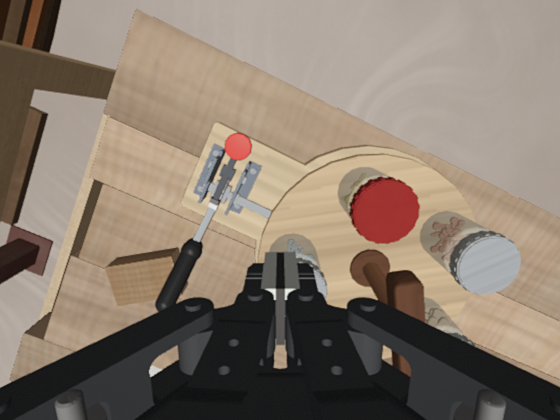

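The wrist view shows the button at (237,147), which works out at (555.6, 92.3) and agrees with the top view. The lever is raised and the offcut sits at its tip.

Request:
{"api": "move_arm", "payload": {"increments": [[[0.445,-0.368,0,0],[0.445,-0.368,0.3,0],[0.445,-0.368,0.7,0],[0.445,-0.368,1,0],[0.445,-0.368,1,0],[0.445,-0.368,1,0]]]}}

```text
time: 2.9
tool_pos: [557.0, 93.5, 132.4]
ee_rot: [0.0, 0.977, 0.215, 0.001]
contact_force: [0.6, -0.4, -0.9]
finger_gap: -0.0
gripper_force: 0.0
```

Request:
{"api": "move_arm", "payload": {"increments": [[[0,0,0.2,0],[0,0,0.4,0],[0,0,0.5,0],[0,0,0.5,0],[0,0,0.5,0]]]}}

```text
time: 3.52
tool_pos: [557.2, 94.9, 82.4]
ee_rot: [0.0, 0.976, 0.216, 0.001]
contact_force: [0.4, -0.0, -0.0]
finger_gap: -0.3
gripper_force: 0.0
```

```bash
python3 - <<'E'
from h import *
tomove(555.8,92.4,68,25)
s=r.sense();print(s['time'],s['contact_force'])
E
```

```text
yaw 24.91 pos [557.2  94.9  82.4] move [-0.023  0.017  0.144] roll/360 -0.0003
3.525 [ 0.39209764 -0.0121002  -0.02436629]
```

Request:
{"api": "move_arm", "payload": {"increments": [[[-0.02,0.02,0.06,0],[-0.02,0.02,0.09,0],[-0.02,0.02,0.12,0],[-0.02,0.02,0.14,0],[-0.02,0.02,0.14,0],[-0.02,0.02,0.14,0],[-0.02,0.02,0.14,0],[-0.02,0.02,0.14,0],[-0.02,0.02,0.14,0],[-0.02,0.02,0.14,0],[-0.02,0.02,0.14,0],[-0.02,0.02,0.14,0]]]}}

```text
time: 5.03
tool_pos: [558.4, 92.1, 69.2]
ee_rot: [0.001, 0.976, 0.216, 0.003]
contact_force: [2.6, -1.4, 7.8]
finger_gap: 0.3
gripper_force: 4.0
```

```bash
python3 - <<'E'
from h import *
c,im=snap('wrist','w2');c,im=snap('top','t2')
cv2.imwrite('pics/t2c.png',cv2.resize(im[140:260,150:310,::-1],None,fx=4,fy=4,interpolation=cv2.INTER_CUBIC))
s=r.sense();print(s['time'],s['contact_force'],s['tool_pos'])
E
```

```text
5.125 [ 1.47598456 -1.98970191  7.35393457] [558.34938303  92.04802176  69.19967509]
```

View pics/w2.png

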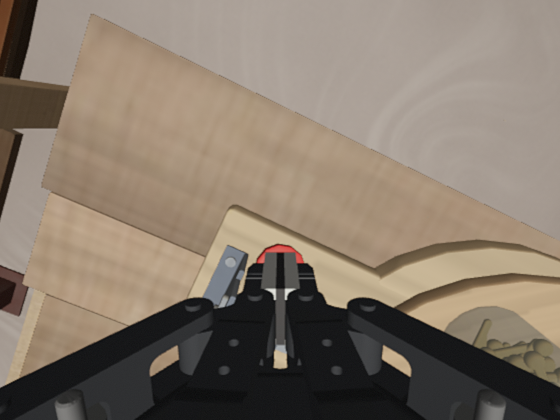

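The fingertips are centred on the button, pressed 6–7 mm at 7.5 N. I'll lift off and check the lever.

Request:
{"api": "move_arm", "payload": {"increments": [[[0,0,0,0],[0,0,-0.1,0],[0,0,-0.3,0],[0,0,-0.8,0],[0,0,-1,0],[0,0,-1,0]]]}}

```text
time: 5.88
tool_pos: [556.2, 92.4, 169.2]
ee_rot: [0.0, 0.976, 0.216, 0.002]
contact_force: [-0.0, 0.3, 0.1]
finger_gap: -0.3
gripper_force: 0.0
```

Request:
{"api": "move_arm", "payload": {"increments": [[[0,0,-0.4,0],[-0.1,0.1,-0.65,0],[-0.43,0.37,-0.65,0],[-0.43,0.37,-0.65,0]]], "hand": 0.75}}

```text
time: 6.38
tool_pos: [529.4, 38.9, 230.9]
ee_rot: [-0.0, 0.977, 0.215, -0.002]
contact_force: [-0.0, -0.5, 0.2]
finger_gap: 64.0
gripper_force: 0.0
```

```bash
python3 - <<'E'
from h import *
c,im=snap('wrist','w3')
print([(a,b,ray(c,*b,134).round(1),ray(c,*b,75).round(1)) for a,b in red(im)])
tomove(499,-72,231,33.5)
s=r.sense();print(s['time'],s['contact_force'],s['finger_gap'])
E
```

```text
[([224, 129, 27, 28, 467], [236.4, 143.6], array([562.8,  87.5, 134. ]), array([555.9,  92.4,  75. ])), ([340, 175, 69, 67, 3445], [374.5, 208.7], array([562. , -20.9, 134. ]), array([554.9, -42.7,  75. ]))]
yaw 24.8 pos [530.3  39.9 230.9] move [-0.753  0.885 -0.   ] roll/360 -0.0242
6.425 [-0.10137307 -1.1987711  -0.38130806] 63.693565757503514
```

View pics/w3.png

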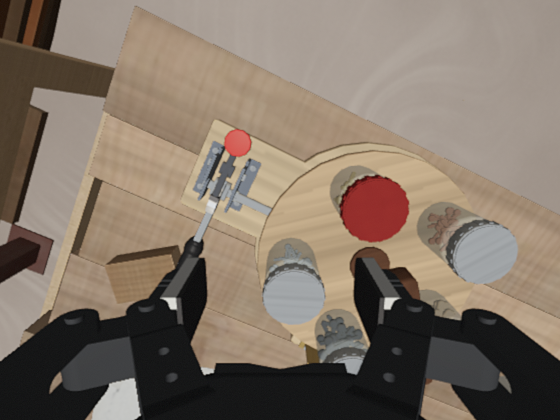

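The button has sprung back. The red lid seems to have moved a little and the lever grip is hidden, so I'll check both from the top camera.

```bash
python3 - <<'E'
from h import *
C=np.array([499.1,-72.1])
def ang(im,c):
    b=max(red(im),key=lambda t:t[0][4])[1];p=ray(c,*b,134)[:2]-C;return b,np.degrees(np.arctan2(p[1],p[0])).round(2)
for f in('top0','t2'):
    print(f,red(cv2.imread(f'pics/{f}.png')[:,:,::-1].copy()))
for i in range(3):
    c,im=snap('top','t3');print(red(im))
    c,w=snap('wrist','w3b');print(ang(w,c))
cr=lambda a:cv2.resize(a[140:260,150:250],None,fx=4,fy=4,interpolation=cv2.INTER_CUBIC)
cv2.imwrite('pics/c3.png',np.hstack([cr(cv2.imread('pics/t2.png')),cr(cv2.imread('pics/t3.png'))]))
E
```

```text
top0 [([221, 156, 19, 19, 278], [230.2, 164.8]), ([183, 169, 9, 8, 56], [187.4, 172.3])]
t2 [([219, 158, 19, 18, 275], [228.0, 166.5])]
[([219, 158, 19, 18, 274], [228.0, 166.5])]
([375.4, 211.7], np.float64(39.19))
[([219, 158, 19, 18, 274], [228.0, 166.5])]
([375.5, 213.1], np.float64(39.16))
[([219, 157, 19, 19, 275], [228.0, 166.4])]
([375.2, 213.5], np.float64(39.21))
```

View pics/c3.png

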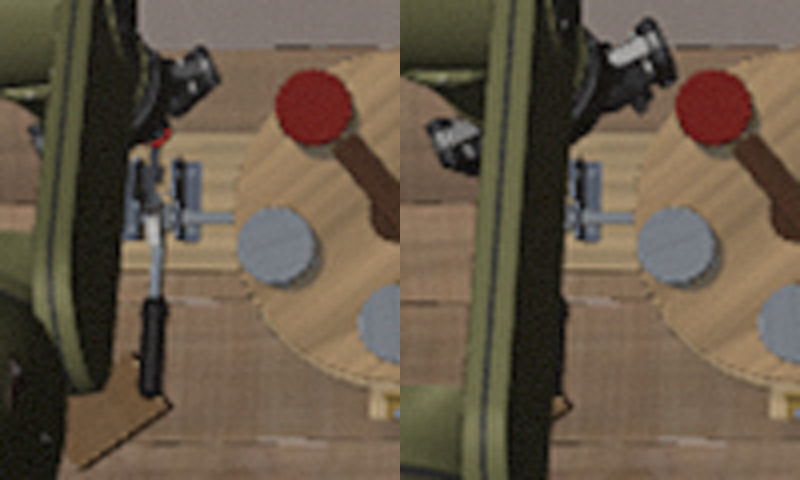

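```bash
python3 - <<'E'
from h import *
c=r.calibration('top')
for hz in (40,55):
  a=ray(c,183.6-.4,230,hz+77)
  for phi in(9.4,15,20,25,30):
    f=np.radians(phi);b=ray(c,187.5-.4,238.6,hz+125*np.sin(f));print(hz,phi,'meas dx',(a-b)[0].round(1),'pred',(125*(np.cos(f)-np.cos(np.radians(38)))).round(1),'y',a[1].round(),b[1].round())
E
```

```text
40 9.4 meas dx 20.1 pred 24.8 y 94.0 95.0
40 15 meas dx 20.5 pred 22.2 y 94.0 92.0
40 20 meas dx 20.8 pred 19.0 y 94.0 90.0
40 25 meas dx 21.2 pred 14.8 y 94.0 88.0
40 30 meas dx 21.5 pred 9.8 y 94.0 86.0
55 9.4 meas dx 19.8 pred 24.8 y 91.0 92.0
55 15 meas dx 20.2 pred 22.2 y 91.0 89.0
55 20 meas dx 20.6 pred 19.0 y 91.0 87.0
55 25 meas dx 20.9 pred 14.8 y 91.0 85.0
55 30 meas dx 21.2 pred 9.8 y 91.0 83.0
```

Request:
{"api": "move_arm", "payload": {"increments": [[[-0.4,0.44,0,-0.02],[-0.753,0.885,0,-0.04],[-0.753,0.885,0,-0.04],[-0.753,0.885,0,-0.04],[-0.753,0.885,0,-0.04]]]}}

```text
time: 7.35
tool_pos: [501.2, -70.2, 232.2]
ee_rot: [-0.0, 0.942, 0.337, 0.0]
contact_force: [0.6, 0.5, 0.9]
finger_gap: 63.9
gripper_force: 0.0
```

```bash
python3 - <<'E'
from h import *
c,w=snap('wrist','w4');b=max(red(w),key=lambda t:t[0][4])[1];p=ray(c,*b,134)[:2]-[499.1,-72.1];print(b,p,np.hypot(*p),np.degrees(np.arctan2(p[1],p[0])))
tomove(499.1,-72.1,147,39.2);s=r.sense();print(s['time'],s['finger_gap'],s['q'])
c,im=snap('scene','s4')
cr=lambda a:cv2.resize(a[165:255,150:290],(400,257),interpolation=cv2.INTER_CUBIC)
m=np.vstack([np.hstack([cr(cv2.imread('pics/scene0.png')),cr(cv2.imread('pics/s4.png'))]),np.hstack([cv2.resize(cv2.imread('pics/w4.png'),(400,300)),cv2.resize(cv2.imread('pics/w3b.png'),(400,300))])])
cv2.imwrite('pics/m4.png',m)
E
```

```text
[281.5, 104.6] [62.14570819 49.74552219] 79.60342972816755 38.67608254562403
yaw 39.4 pos [501.2 -70.1 232.2] move [-0.029  0.002  0.852] roll/360 0.0006
7.4 63.944707144790904 [-2.22729132e-01  2.09931741e-01  1.64352647e+00  4.04166783e-04
  1.28819745e+00  6.60302968e-01]
```

View pics/m4.png

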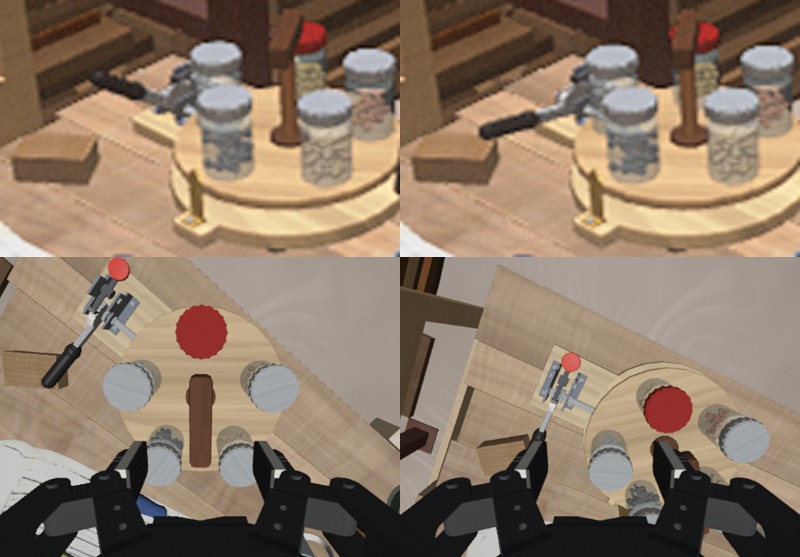

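The lever has dropped to nearly level (scene crop, top right). The bar is aligned with the fingers, at the middle of the wrist view. Going down to grip.

Request:
{"api": "move_arm", "payload": {"increments": [[[-0.03,0,0.2,0],[-0.03,0,0.6,0],[-0.03,0,0.8,0],[-0.03,0,0.85,0],[-0.03,0,0.85,0],[-0.03,0,0.85,0]]]}}

```text
time: 8.2
tool_pos: [499.5, -73.3, 148.3]
ee_rot: [0.001, 0.942, 0.337, 0.001]
contact_force: [0.1, -0.0, 0.2]
finger_gap: 63.8
gripper_force: 0.0
```

Request:
{"api": "move_arm", "payload": {"increments": [[[0,0,0,0],[0,0,0,0],[0,0,0,0],[0,0,0,0],[0,0,0,0],[0,0,0,0]]], "hand": 0, "grip_force": 30}}

```text
time: 8.95
tool_pos: [498.4, -73.0, 147.9]
ee_rot: [-0.0, 0.942, 0.336, 0.0]
contact_force: [-0.7, 1.7, 4.8]
finger_gap: 19.5
gripper_force: 32.2
```

```bash
python3 - <<'E'
from h import *
c,im=snap('top','t5')
def P(c):
    return np.array([[c['fx'],0,c['cx']],[0,c['fy'],c['cy']],[0,0,1.]])@np.c_[cv2.Rodrigues(np.array(c['rvec'],float))[0],np.array(c['tvec'],float).ravel()]
for a,b in(((183.2,230),(182.5,192)),((187.1,238.6),(179.5,211.6))):
    X=cv2.triangulatePoints(P(r.calibration('top')),P(r.calibration('scene')),np.float64(a).reshape(2,1),np.float64(b).reshape(2,1)).ravel();print('tip',(X[:3]/X[3]).round())
print(red(im));c,w=snap('wrist','w5');print(red(w))
b=max(red(w),key=lambda t:t[0][4])[1];p=ray(c,*b,134)[:2]-[499.1,-72.1];print(np.hypot(*p),np.degrees(np.arctan2(p[1],p[0])))
tomove(499.1,-72.1,147,178.8);s=r.sense();print(s['time'],s['finger_gap'],s['gripper_force'],s['contact_force'],s['moment'],s['q'])
E
```

```text
tip [401.  95. 106.]
tip [382.  95.  53.]
[]
[([225, 27, 113, 120, 10263], [280.6, 86.3])]
79.87468516303771 38.928897587991855
yaw 39.3 pos [498.4 -72.9 147.9] move [ 0.011 -0.002  0.009] roll/360 -0.3875
9.05 19.84158294814304 32.16253638267517 [-0.66968876  1.43978416  6.45125505] [0.38884933 0.36028133 0.01152297] [-2.29633490e-01  2.91333101e-01  1.76940438e+00  6.72450138e-04
  1.08085041e+00  6.54972867e-01]
```

Triangulating the lever tip shows it fell 53 mm, leaving the lever about 10° up, so the brake is off. The grip is firm, so I'll turn the carousel.

Request:
{"api": "move_arm", "payload": {"increments": [[[0,0,0,-0.005],[0,0,0,-0.015],[0,0,0,-0.03],[0,0,0,-0.05],[0,0,0,-0.07],[0,0,0,-0.09],[0,0,0,-0.11],[0,0,0,-0.13],[0,0,0,-0.15],[0,0,0,-0.165],[0,0,0,-0.175],[0,0,0,-0.18]]]}}

```text
time: 10.55
tool_pos: [499.5, -73.3, 147.9]
ee_rot: [0.001, 0.615, 0.789, 0.001]
contact_force: [-0.1, 1.6, 3.5]
finger_gap: 20.0
gripper_force: 32.0
```

```bash
python3 - <<'E'
from h import *
tomove(499.1,-72.1,147,178.8);s=r.sense();print(s['time'],s['finger_gap'],s['gripper_force'],s['contact_force'],s['moment'],s['q'][5])
c,w=snap('wrist','w6');b=max(red(w),key=lambda t:t[0][4])[1];p=ray(c,*b,134)[:2]-[499.1,-72.1];print(b,np.hypot(*p),np.degrees(np.arctan2(p[1],p[0])))
E
```

```text
yaw 104.16 pos [499.5 -73.3 147.9] move [ 0.013 -0.001  0.009] roll/360 -0.2073
10.55 19.956843257762102 32.00567901134491 [-0.05624276  1.59705037  3.53013416] [ 0.19388819  0.06042551 -0.08755398] -0.47700089403950136
[280.6, 86.2] 79.05399278051132 103.15678709064905
```

Request:
{"api": "move_arm", "payload": {"increments": [[[0,0,0,-0.005],[0,0,0,-0.015],[0,0,0,-0.03],[0,0,0,-0.05],[0,0,0,-0.07],[0,0,0,-0.09],[0,0,0,-0.11],[0,0,0,-0.13],[0,0,0,-0.15],[0,0,0,-0.17],[0,0,0,-0.185],[0,0,0,-0.195]]]}}

```text
time: 12.1
tool_pos: [500.4, -72.4, 147.9]
ee_rot: [0.002, 0.049, 0.999, 0.001]
contact_force: [2.8, 5.5, 3.3]
finger_gap: 19.6
gripper_force: 31.9
```

Request:
{"api": "move_arm", "payload": {"increments": [[[0,0,0,-0.005],[0,0,0,-0.01],[0,0,0,-0.012],[0,0,0,-0.012],[0,0,0,-0.012],[0,0,0,-0.012]]]}}

```text
time: 12.85
tool_pos: [500.3, -72.4, 147.9]
ee_rot: [0.002, 0.012, 1.0, 0.001]
contact_force: [4.4, 5.7, 3.8]
finger_gap: 19.4
gripper_force: 31.9
```

```bash
python3 - <<'E'
from h import *
tomove(499.1,-72.1,147,178.8);s=r.sense();print(s['time'],s['finger_gap'],s['gripper_force'],s['contact_force'],s['moment'],s['q'][5])
c,w=snap('wrist','w7');b=max(red(w),key=lambda t:t[0][4])[1];p=ray(c,*b,134)[:2];print(b,p)
for C in([499.1,-72.1],[499.4,-73]):d=p-C;print(np.hypot(*d),np.degrees(np.arctan2(d[1],d[0])))
c,im=snap('top','t7');print(red(im));c,im2=snap('scene','s7')
cv2.imwrite('pics/m7.png',np.hstack([w[:,:,::-1][:300,80:480],cv2.resize(im2[160:265,180:320,::-1],(400,300))]))
E
```

```text
yaw 178.63 pos [500.3 -72.4 147.9] move [0.012 0.002 0.009] roll/360 -0.0005
12.85 19.406942661369126 31.89862221479416 [4.42935108 5.67121352 3.81901961] [ 0.64005474 -0.37646733  0.10809711] -1.776950833100066
[280.5, 85.8] [421.22625018 -69.48306956]
77.91770810536202 178.0753120638359
78.2528207867687 177.42407791299564
[([248, 214, 9, 16, 78], [252.2, 222.1])]
```

View pics/m7.png

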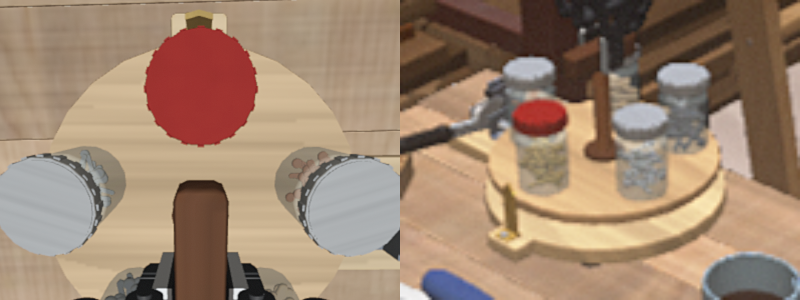

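The lid (crop col 200) lines up with the brass pointer (col ~199) and the bar (col 200). One numeric check of the pointer direction from this close view:

```bash
python3 - <<'E'
from h import *
c=r.calibration('wrist');w=cv2.imread('pics/w7.png')[:,:,::-1]
h=cv2.cvtColor(w.copy(),cv2.COLOR_RGB2HSV)[:45,200:360]
for y in (16,19,22,28):print(y,[ (200+x) for x in range(40,120) if 1 and h[y,x,1]>115 and h[y,x,0]>18][::3], )
lum=w[14:34,240:320].sum(2).astype(int)
for y in(0,4,10):
    g=np.abs(np.diff(lum[y]));print('edges',y+14,[(240+i,int(g[i])) for i in np.argsort(-g)[:7]])
C=np.array([499.4,-72.4])
l=ray(c,280.5,85.8,134)[:2]-C;print('lid',np.degrees(np.arctan2(l[1],l[0])))
for u,v,z in((279.5,18,60),(279.5,18,45),(279,18,25)):
    q=ray(c,u,v,z)[:2]-C;print(z,q,np.degrees(np.arctan2(q[1],q[0])))
E
```

```text
16 [266, 269, 272, 275, 278, 281, 284, 287, 290]
19 [266, 269, 272, 278, 281, 285, 288, 291]
22 [267, 270, 275, 279, 282, 285, 288]
28 [267]
edges 14 [(np.int64(292), 81), (np.int64(254), 78), (np.int64(264), 70), (np.int64(304), 57), (np.int64(253), 55), (np.int64(303), 46), (np.int64(293), 39)]
edges 18 [(np.int64(292), 103), (np.int64(305), 82), (np.int64(264), 76), (np.int64(287), 74), (np.int64(306), 72), (np.int64(250), 67), (np.int64(251), 65)]
edges 24 [(np.int64(291), 226), (np.int64(266), 190), (np.int64(265), 154), (np.int64(290), 110), (np.int64(251), 109), (np.int64(306), 89), (np.int64(305), 86)]
lid 177.86309785743865
60 [-122.81136012    3.53750852] 178.3500852013685
45 [-126.57322273    3.62248173] 178.36066215358966
25 [-131.59723367    3.3890696 ] 178.52476782743312
```

Request:
{"api": "move_arm", "payload": {"increments": [[[0,0,0,-0.0017],[0,0,0,-0.0017],[0,0,0,-0.0017],[0,0,0,-0.0017],[0,0,0,-0.0017],[0,0,0,-0.0017],[0,0,0,-0.0017],[0,0,0,-0.0017]]]}}

```text
time: 14.0
tool_pos: [500.3, -72.4, 147.9]
ee_rot: [0.002, 0.007, 1.0, 0.001]
contact_force: [3.6, 4.8, 3.8]
finger_gap: 19.5
gripper_force: 31.9
```

```bash
python3 - <<'E'
from h import *
tomove(499.4,-72.4,147,178.8)
c,w=snap('wrist','w8');b=max(red(w),key=lambda t:t[0][4])[1];d=ray(c,*b,134)[:2]-[499.4,-72.4];print(b,d,np.degrees(np.arctan2(d[1],d[0])))
for y in(18,24):
    g=np.abs(np.diff(w[y,240:320].sum(1).astype(int)));print([240+int(i) for i in np.argsort(-g)[:5]])
q=ray(c,278,18,50)[:2]-[499.4,-72.4];print(np.degrees(np.arctan2(q[1],q[0])))
s=r.sense();print(s['time'],s['finger_gap'],s['gripper_force'],s['contact_force'],np.abs(s['joint_velocities']).max())
r.sign_off()
E
```

```text
yaw 179.24 pos [500.3 -72.4 147.9] move [ 0.009 -0.001  0.009] roll/360 0.0012
[280.5, 85.8] [-78.19178648   2.07412701] 178.48051991281724
[294, 253, 289, 307, 308]
[293, 268, 267, 253, 292]
179.40417426821116
14.05 19.51543267357698 31.897736191749573 [3.19330895 5.20066032 4.25573739] 0.002281463691394926
the job is handed in; nothing more can be done
```

I handed the job in at 14 s: the brake is off with the lever right down, the red-lidded jar is within about 1° of square behind the brass pointer by the last camera measurement, and the gripper is still holding the bar handle. The carousel turned about 5° by itself as I pressed the brake button. I didn't see anything push it, and the wrist force stayed under 10 N. The tape measure, mug and wood offcut weren't touched as far as I could tell, though I didn't re-measure them at the end.

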